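# Hang up the ear defenders and hold the scanner over the panel's barcode

### The arm

A 7-joint arm with a two-finger parallel gripper is mounted at the origin on the work surface. World frame = base frame: x ahead of the robot, y to its left, z up, the work surface at z = 0. Lengths are in mm, angles in rad, forces in N, time in s.
With the tool pointing down it reaches from about 400 to 875 mm from the base axis. Payload 4.4 kg.
Tool frame: the origin (TCP) lies midway between the tips of the shut fingers; the grasp point (between the pads) lies ctrl.grip_depth behind it (ctrl.grip_depth is the distance from the TCP to the grasp point, in mm); z points along the fingers, y is the line along which they close (so a half turn about z gives the same grasp; the last joint's range is limited). The gripper opens to 85 mm and grips with 20 to 120 N. Pads are 22 mm wide; open, the fingers measure 114 mm over their backs; the gripper's body (76 mm by 85 mm) begins 54 mm behind the grasp point. The pads swing forward as they close: fully open they stand 13 mm farther back than shut.
Start: joints at [-1.194, 0.628, 0.038, 1.517, -0.027, 0.996, -0.02], TCP at [278.485, 587.336, 231.313] pointing down, gripper open.
Joint ranges: [-3.06, 3.06], [-0.37, 2.12], [-1.25, 1.32], [0.18, 2.47], [-1.1, 4.24], [0.23, 1.98], [-2.94, 2.94]. Speed limits (rad/s): [2.57, 2.57, 3.14, 3.14, 3.14, 3.14, 3.14].

### API

Orientations are given as [roll, pitch, yaw] about the fixed x, y, z axes, in that order (R = Rz(yaw) Ry(pitch) Rx(roll)).
In Python, from cell import ctrl gives the robot as it stands.
- The arm moves only by the tool carry_out, never from a script. Its argument "deltas" is one flat list of numbers, 7 for each row, row after row: the turn, a rotation vector about the tool's x, y, z in degrees, then the shift along the tool's x, y, z in m, then the closure, from -1 (fully open) to 1 (shut). In form: [wx, wy, wz, dx, dy, dz, claw, wx, wy, wz, dx, dy, dz, claw, ...]. A call has 1 to 12 rows; each row shifts and turns the commanded pose from where the row before left it, along the tool's axes as they then stand; what a row does not reach is not made up. A row lasts 1/8 s, in which the tool goes at most 62.5 mm and 10.7 degrees, less where a joint would pass 70% of its speed; a pose out of reach is approached as far as the arm can. A call with a gripper value outside its range is refused whole. The fingers move at their own pace and stop on an object; the grip force is fixed at half the most. Time passes only in rows, so rows that do not move let the fingers close. It gives the time, the measured TCP pose, the force, the opening and the grip force at its end, in the units of the state.
- ctrl.read_state(): the state, without advancing time (a new reading comes with each control period).
- ctrl.get_image(name): name is "scene" or "top" or "wrist"; returns the picture (400x640x3 uint8, red, green, blue); there is no depth.
- ctrl.calibration(name): a dict with "mtx" (3x3 intrinsics, pixels), "R" (3x3) and "t" (3): a world point X has camera coordinates R X + t. Camera axes: x right, y down, z forward; pixel columns grow to the right and rows downward; lengths in mm; the calibration is good to about 2 mm. A picture is of the moment at which its call begins: read the wrist's pose just before it. calibration takes no time and is no camera call; for the wrist camera it gives the pose at the moment of the call.
- ctrl.finish_job(): hands the job in; it is judged then, once.
The state is a dict: "clock": time; "qpos": joint angles; "qd": joint speeds; "tau": joint torques, N m; "eef_pos": TCP position; "tool_rot": TCP orientation; "force": force on the tool from outside, world axes, zero at the start; "torque": the same for the moment, N m; "width": finger opening in mm; "gripper_force": force on a finger pad.
Only numpy, scipy, OpenCV 4.12 (cv2) and the standard library are available. Lean on these libraries where they do the work, as an engineer would, in place of code of your own. Each camera call takes 0.05 s, during which the arm holds its last target. There are 200 camera calls.

### The job

The ear defenders were left standing over the barcode label of the big clamped panel: hang them by the headband over the free bar of the steel rail. Then draw the scanner out of its holster, carry it over the fence and clamps, and hold it nose down, upright and still, about 4 cm above the middle of that label, with the wide way of its nose along the label's long side and without touching the panel or clamps; the program finishes while the gripper is still holding it there. Leave the other things on the bench where they are.

Things in the scene. Friction and masses are not known exactly. Their poses are not given: they have to be found in the camera images.
- defenders: Loose rigid black ear defenders, 0.15-0.35 kg, standing on their two cups over the label, headband up. Origin: midway between the cups, level with their undersides; z up to the headband, y from cup to cup, x along the headband's width. 172 mm high. Cups 58 mm (x), 43 mm (y), 76 mm high; 102 mm clear between them, 194 mm over all in y.
- crown (a point): Middle of the underside of the headband's crown, the part that rests on the bar: 160 mm above the ear defenders' origin, axes as theirs. The headband is a half-round arch in the y-z plane, 34 mm wide along x and 12 mm thick; it can be pinched across its width at the crown from above.
- rail: Fixed steel hanging rail. Origin on the bench under the middle of its bar. The level round bar, 16 mm in diameter, runs along y; its +y end is held by a post 25 mm square at y = +135 mm (230 mm high, base plate 90 x 80 mm), its -y end is free. The ear defenders hang with the arch square across the bar, a cup on either side, 55 mm clear of the bench.
- rail_mid (a point): Point on top of the bar, halfway along its free length, 215 mm above the bench; axes as the rail's. The bar is free from y = -120 mm (end cap) to y = +122 mm (post) of this point.
- rail_end (a point): Free end of the bar, level with its top line, 126 mm from rail_mid towards the rail's -y. The end cap there, 24 mm in diameter and 6 mm long, stands 4 mm proud of the bar.
- panel: Big fixed wood panel 270 mm (x) by 320 mm (y), 18 mm thick; origin at the centre of its underside, on the bench. Along its -y side an aluminium fence 40 mm high (y = -162 to -202 mm, 300 mm long) with two toggle clamps at x = -85 and +85 mm: arms 76 mm high reach in to y = -129 mm, upright handles at y = -192 mm reach 157 mm above the bench. All one fixed body.
- label: White paper barcode label lying flat on the big panel, 60 mm (x) by 100 mm (y, the long side; the black bars stand side by side along y), under 1 mm thick. Origin: centre of the label, at the panel's top face, z up.
- scanner: Loose grey cordless pistol-shaped scanner, 0.15-0.3 kg, nose down in the holster. Origin: centre of the nose's mouth (lowest face); z up to the rear end, y the wide way of the nose, x where the handle points. 142 mm high; nose 50 mm (x) by 74 mm (y), narrowing above z = 58 mm. Handle 29 mm wide, 34 mm thick, leaves the +x side at z = 108 mm, rises slightly, ends at x = 115, z = 152 mm.
- scanner_grip (a point): Middle of the scanner's rear end, 118 mm above its origin, axes as the scanner's. From z = 90 to 140 mm above the origin the rear end is 42 mm (x) by 44 mm (y) with flat sides: grip it across y from above.
- holster: Fixed bench holster, base plate 130 x 120 mm. Origin: centre of its underside on the bench, axes as the standing scanner's. Black cup, outside 70 mm (x) by 94 mm (y), wall 5 mm; inner floor at z = 30 mm, rim at z = 75 mm. The scanner's nose stands loosely in it, 45 mm deep; draw it straight up.
- tape: Bystander: tape measure 56 by 36 mm, 56 mm high, on the far (+x) part of the big panel. Origin under its centre.
- tin_large: Bystander: tin 100 mm in diameter, 121 mm high, behind the panel. Origin under its centre.
- tin_small: Bystander: tin 74 mm in diameter, 93 mm high, at the back. Origin under its centre.
- glue: Bystander: white bottle 60 mm in diameter, 170 mm high, beyond the holster. Origin under its centre.
- sanding_block: Bystander: cork sanding block 110 by 62 mm, 38 mm high, beyond the holster. Origin under its centre.
- small_part: Bystander: loose small wood part 90 by 180 mm, 18 mm thick, with a small barcode label of its own (not the one wanted), near the robot on its left. Origin under its centre.
- try_square: Bystander: try square, 120 mm stock and 150 mm blade, 18 mm high, at the back left. Origin under the middle of its stock.
Things that resemble listed ones, but are neither listed nor needed, are in the scene too. What is shaped like the holster but orange is not meant.

How it is judged:
By the outcome, as a careful person would: the job done as asked, in the order asked, and still so for the second after the job is handed in, while the arm keeps its last pose, push and grip.
It also fails if it takes over 54 s, if anything falls off the work surface, if the arm or the gripper's body presses on something with over 40 N, if the wrist force passes 120 N, or if a joint passes its speed limit or range.

## Working session

There is one attempt and no reset: what is moved stays moved. The work goes in short steps, Python scripts to look and compute and a tool call to move; the robot and the scene stay as the last step left them, time stands still between calls to the robot, and variables do not carry over. Pictures are saved under pics/ and viewed, at most 10 in all, crops included, and the job is handed in when it is done.

Besides the shell and the picture viewer there is one more tool, called after "Emit:" as name(argument=value, ...), one argument or row to a line, values as JSON. carry_out: Moves the arm, as the interface text tells. Its arguments: {"type":"object","properties":{"deltas":{"type":"array"}},"required":["deltas"]}

```bash
mkdir -p pics; cat > h.py <<'E'
import numpy as np, cv2
from cell import ctrl
def shot(n,f=None):
    c=ctrl.calibration(n); im=ctrl.get_image(n); 
    if f: cv2.imwrite('pics/'+f,im[:,:,::-1])
    return im,{k:np.array(v,float) for k,v in c.items()}
def ray(c,p,z):
    d=c['R'].T@np.linalg.inv(c['mtx'])@np.array([p[0],p[1],1.]); o=-c['R'].T@c['t']
    return o+d*(z-o[2])/d[2]
def proj(c,X):
    q=c['mtx']@(c['R']@np.array(X,float)+c['t']); return q[:2]/q[2]
E
python3 - <<'E'
from h import *
a,c=shot('scene','s0.png'); b,d=shot('top','t0.png')
np.set_printoptions(precision=1,suppress=True)
for k in(c,d): print(k['mtx'][0,0],-k['R'].T@k['t'],k['R'])
print(ctrl.read_state(),ctrl.grip_depth)
E
```

```text
383.21816537568196 [1333.5  154.8 1055.1] [[-0.2  1.  -0. ]
 [ 0.7  0.1 -0.7]
 [-0.7 -0.2 -0.7]]
444.6341215441878 [ 233.   -51.3 1569.1] [[-0.  -1.  -0. ]
 [-1.   0.  -0.2]
 [ 0.2  0.  -1. ]]
{'clock': 0.1, 'qpos': array([-1.2,  0.6,  0. ,  1.5, -0. ,  1. , -0. ]), 'qd': array([ 0., -0.,  0., -0.,  0.,  0.,  0.]), 'tau': array([  0. , -56.5,   1.2, -19.4,   0. ,   0. ,  -0. ]), 'eef_pos': array([278.2, 586.8, 230.5]), 'tool_rot': array([-3.1, -0. ,  2.7]), 'force': array([-0.3, -0.5,  0. ]), 'torque': array([-0., -0.,  0.]), 'gripper_force': 0.0, 'width': 85.13614272586382} 18.700000000000003
```

View pics/s0.png

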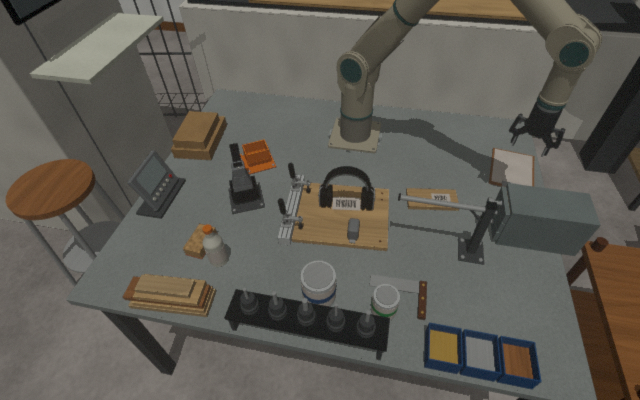

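View pics/t0.png

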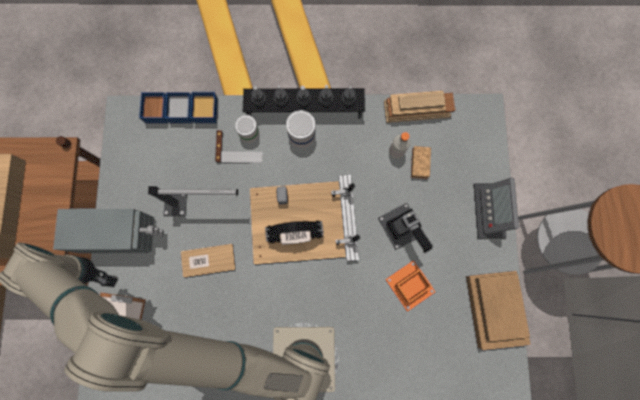

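The scene view shows the defenders at (347,188), the black holster with the scanner at (245,188), the orange holster at (258,155) and the rail bar from (400,197) to (490,208). In the top view the defenders are at (295,232), the scanner is at (405,225) with its handle towards (427,242), and the bar runs from (160,190) to (238,191).

There are two holsters. The black one at top (405,228) holds the scanner and fits the description; the orange one at (410,287) is the lookalike. There are also two labels: one under the defenders on the clamped panel at (295,235), which is the one wanted, and one on the small part at (200,260). I'll confirm both in an enlarged crop.

```bash
python3 - <<'E'
import cv2,numpy as np
t=cv2.imread('pics/t0.png'); s=cv2.imread('pics/s0.png')
a=cv2.resize(t[172:272,245:445],None,fx=4,fy=4,interpolation=cv2.INTER_CUBIC)
b=cv2.resize(t[175:225,145:245],None,fx=4,fy=4,interpolation=cv2.INTER_CUBIC)
e=cv2.resize(s[160:210,310:410],None,fx=4,fy=4,interpolation=cv2.INTER_CUBIC)
cv2.imwrite('pics/c1.png',np.vstack([a,np.hstack([b,e])]))
s2=cv2.resize(s[135:285,220:420],None,fx=4,fy=4,interpolation=cv2.INTER_CUBIC)
s3=cv2.resize(s[180:280,390:520],None,fx=4,fy=4,interpolation=cv2.INTER_CUBIC)
cv2.imwrite('pics/c2.png',s2)
E
```

```text
(no output)
```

View pics/c1.png

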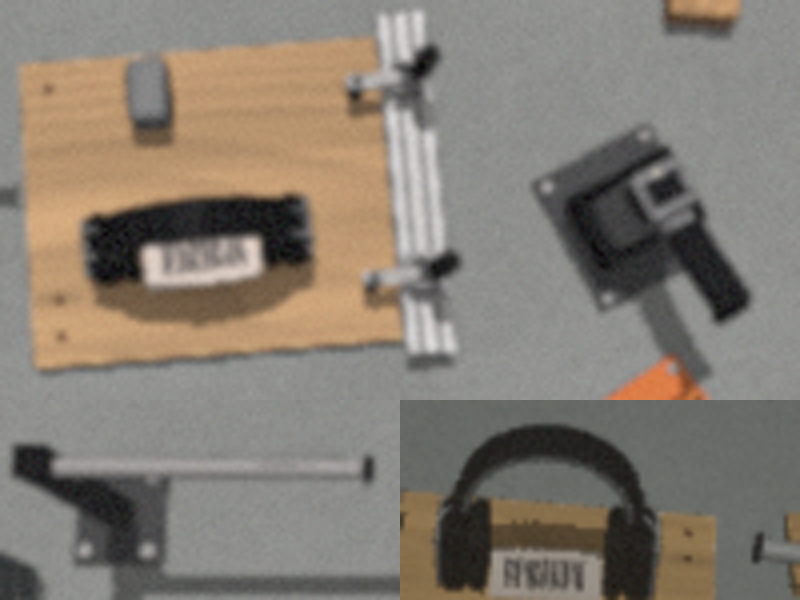

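View pics/c2.png

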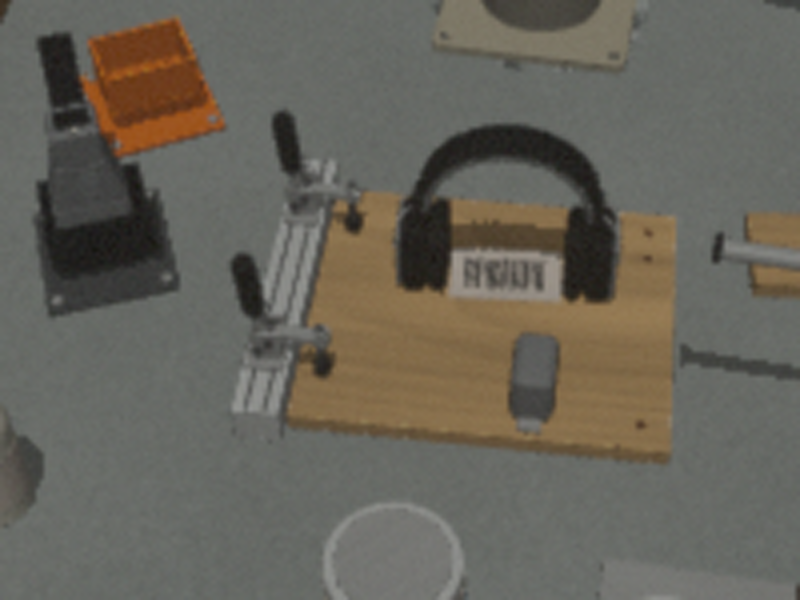

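The crops confirm both choices: the black holster (c1 around (620,220)) holds the scanner, with its rear end at (665,190) and handle to the lower right. The clamped panel's label is at (203,260) under the band, whose crown is near (200,216). The bar's free end cap is at (372,468).

```bash
python3 - <<'E'
from h import *
np.set_printoptions(precision=1,suppress=True)
d={k:np.array(v,float) for k,v in ctrl.calibration('top').items()}
s={k:np.array(v,float) for k,v in ctrl.calibration('scene').items()}
T=lambda u,v,z,o=(245,172):ray(d,(u/4+o[0],v/4+o[1]),z)
S=lambda u,v,z:ray(s,(u/4+220,v/4+135),z)
for n,p in dict(panel=[(20,65,18),(378,38,18),(403,343,18),(37,368,18)],label=[(143,288,18),(264,277,18),(263,236,18)],crown=[(200,216,190)],bandends=[(90,245,70),(308,228,70)],scan=[(665,192,142)],hols=[(545,187,5),(645,130,5),(607,300,5)],handle=[(735,305,150)]).items():
  print(n,*[T(*q)[:2] for q in p])
for q in[(52,467),(368,468)]: print('bar',T(q[0],q[1]-400,207,(145,175))[:2])
print('scene label',[S(*q)[:2] for q in[(450,252,18),(560,258,18),(560,300,18),(447,297,18)]],'crown',S(518,140,184)[:2],'scan',S(70,115,142)[:2],'cap',S(718,248,207)[:2])
w={k:np.array(v,float) for k,v in ctrl.calibration('wrist').items()}
st=ctrl.read_state()
from scipy.spatial.transform import Rotation as R
Rt=R.from_euler('xyz',st['tool_rot']).as_matrix()
print('cam in tool', Rt.T@(-w['R'].T@w['t']-st['eef_pos']),Rt.T@w['R'].T,Rt,w['mtx'],st['tool_rot'])
E
```

```text
panel [582.3 192.2] [ 605.5 -128.2] [ 334. -146.] [313.9 170.5]
label [382.6  79.7] [391.7 -25.8] [427.7 -24.9]
crown [422.   21.3]
bandends [414.1 120.7] [427.8 -64. ]
scan [ 446.5 -352.5]
hols [ 471.9 -275.2] [ 523.  -366.2] [ 371.6 -326.2]
handle [ 354.4 -402.2]
bar [529.9 451.3]
bar [527.9 203. ]
scene label [array([400.2, -21.1]), array([388.4,  78.8]), array([438.4,  85.9]), array([454.3, -13.4])] crown [416.   38.5] scan [ 414.6 -361. ] cap [528. 207.]
cam in tool [  72.9   -0.5 -142.6] [[-0.  -1.  -0.3]
 [ 1.  -0.  -0. ]
 [ 0.  -0.3  1. ]] [[-0.9  0.4 -0. ]
 [ 0.4  0.9 -0. ]
 [ 0.  -0.  -1. ]] [[318.    0.  316.5]
 [  0.  318.  203. ]
 [  0.    0.    1. ]] [-3.1 -0.   2.7]
```

```bash
cat >> h.py <<'E'
from scipy.spatial.transform import Rotation as Rn
def to(p,yaw):
    st=ctrl.read_state(); R0=Rn.from_euler('xyz',st['tool_rot']); R1=Rn.from_euler('xyz',[np.pi,0,yaw])
    tw=(R0.inv()*R1).as_rotvec(degrees=True)
    D=np.array(p)-st['eef_pos']
    print('clock',round(st['clock'],2),'pos',st['eef_pos'].round(1),'rot',st['tool_rot'].round(3),'w',round(st['width'],1),'q',st['qpos'].round(2))
    print('turn',tw.round(1),'shift before turn',R0.inv().apply(D).round(1),'after',R1.inv().apply(D).round(1))
E
python3 -c "
from h import *
to([420,28,320],1.646)"
```

```text
clock 0.1 pos [278.2 586.8 230.5] rot [-3.14  -0.     2.699] w 85.1 q [-1.19  0.63  0.04  1.52 -0.03  1.   -0.02]
turn [-0.1  0.  60.3] shift before turn [-367.5 -444.3  -88.8] after [-567.9   99.4  -89.5]
```

Emit:
carry_out(
  deltas=[0, 0, 10, 0, 0, -0.015, -1, 0, 0, 10, 0, 0, -0.015, -1, 0, 0, 10, 0, 0, -0.015, -1, 0, 0, 10, 0, 0, -0.015, -1, 0, 0, 10, 0, 0, -0.015, -1, 0, 0, 10, 0, 0, -0.014, -1],
)

```text
clock: 0.85
eef_pos: [278.3, 587.1, 320.3]
tool_rot: [-3.141, 0.001, 1.646]
force: [0.9, 0.1, -0.3]
width: 84.9
gripper_force: 0.0
```

Emit:
carry_out(
  deltas=[0, 0, 0, -0.047, 0.008, 0, -1, 0, 0, 0, -0.047, 0.008, 0, -1, 0, 0, 0, -0.047, 0.008, 0, -1, 0, 0, 0, -0.047, 0.008, 0, -1, 0, 0, 0, -0.047, 0.008, 0, -1, 0, 0, 0, -0.047, 0.008, 0, -1, 0, 0, 0, -0.047, 0.008, 0, -1, 0, 0, 0, -0.047, 0.008, 0, -1, 0, 0, 0, -0.047, 0.008, 0, -1, 0, 0, 0, -0.047, 0.008, 0, -1, 0, 0, 0, -0.047, 0.008, 0, -1, 0, 0, 0, -0.047, 0.008, 0, -1],
)

```text
clock: 2.35
eef_pos: [419.7, 31.5, 320.2]
tool_rot: [-3.142, -0.0, 1.652]
force: [1.1, -0.0, -0.0]
width: 85.4
gripper_force: 0.0
```

```bash
python3 -c "
from h import *
to([420,28,320],1.646)
a,c=shot('wrist','w1.png')"
```

```text
clock 2.35 pos [419.7  31.5 320.2] rot [-3.142 -0.     1.652] w 85.4 q [-0.6   0.21  0.56  1.99 -0.14  0.97  0.11]
turn [-0.  -0.   0.3] shift before turn [-3.5  0.1  0.2] after [-3.5  0.1  0.2]
```

View pics/w1.png

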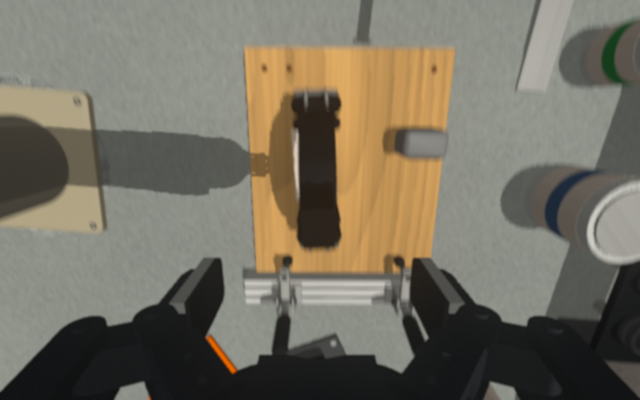

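The wrist view shows the defenders on the panel, with the band from (300,95) to (335,247) and its centreline at u≈318, running along the image column. The label edge shows at (296,165), and the clamps at (287,265) and (399,265) are clear of the band.

```bash
python3 - <<'E'
from h import *
np.set_printoptions(precision=1,suppress=True)
im=cv2.imread('pics/w1.png'); c={k:np.array(v,float) for k,v in ctrl.calibration('wrist').items()}
g=im.max(2)<60; g[:85]=0; g[255:]=0; g[:,:285]=0; g[:,350:]=0
v,u=np.nonzero(g); print('ext',v.min(),v.max())
for y in (v.min()+1,v.max()-1): print(ray(c,(u[v==y].mean(),y),94)[:2])
for r in range(100,245,12):
  k=np.nonzero(g[r])[0]; print(r,k.min(),k.max()+1)
print(proj(c,[420,28,190]))
for r in(150,165,180): 
  k=np.nonzero(g[r])[0]; print(ray(c,(k.min(),r),188),ray(c,(k.max()+1,r),188))
# panel corners & label edge
for q in [(246,47),(454,46),(436,272),(258,272)]: print('panel',ray(c,q,18)[:2])
E
```

```text
ext 96 246
[418.2 107.3]
[428.3 -70.1]
100 294 339
112 296 334
124 294 338
136 300 334
148 300 335
160 300 335
172 300 335
184 300 335
196 300 335
208 300 337
220 298 339
232 298 340
244 303 334
[315.9 188.4]
[403.9  60.5 188. ] [434.   62.6 188. ]
[404.7  47.4 188. ] [435.1  49.6 188. ]
[405.4  34.1 188. ] [436.3  36.3 188. ]
panel [320.9 162.7]
panel [584.7 182.9]
panel [ 620.3 -137.2]
panel [ 342.  -157.2]
```

Emit:
carry_out(
  deltas=[0, 0, 0.3, -0.0065, 0.0015, 0.03, -1, 0, 0, 0, 0, 0, 0.04, -1, 0, 0, 0, 0, 0, 0.04, -1, 0, 0, 0, 0, 0, 0.023, -1, 0, 0, 0, 0, 0, 0.01, -1, 0, 0, 0, 0, 0, 0, -1, 0, 0, 0, 0, 0, 0, 0.4, 0, 0, 0, 0, 0, 0, 1, 0, 0, 0, 0, 0, 0, 1, 0, 0, 0, 0, 0, 0, 1, 0, 0, 0, 0, 0, 0, 1, 0, 0, 0, 0, 0, 0, 1],
)

```text
clock: 3.9
eef_pos: [422.0, 26.7, 178.2]
tool_rot: [3.141, -0.001, 1.648]
force: [-2.5, -0.1, 8.4]
width: 32.2
gripper_force: 59.2
```

Emit:
carry_out(
  deltas=[0, 0, 0, 0, 0, -0.01, 1, 0, 0, 0, 0, 0, -0.02, 1, 0, 0, 0, 0, 0, -0.03, 1, 0, 0, 0, 0, 0, -0.03, 1, 0, 0, 0, 0, 0, -0.02, 1, 0, 0, 0, 0, 0, 0, 1],
)

```text
clock: 4.65
eef_pos: [422.5, 26.6, 288.5]
tool_rot: [3.138, -0.001, 1.646]
force: [-0.2, 1.2, -2.3]
width: 32.4
gripper_force: 60.7
```

```bash
python3 - <<'E'
from h import *
a,c=shot('scene'); b,d=shot('wrist'); t,_=shot('top')
a=cv2.resize(a[120:240,290:450],None,fx=3,fy=3); b=cv2.resize(b,None,fx=.5,fy=.5)
t=cv2.resize(t[150:280,150:350],None,fx=1.6,fy=1.6)
o=np.zeros((408,800,3),np.uint8); o[:360,:480]=a; o[:200,480:]=b; o[200:408,480:]=t
cv2.imwrite('pics/m1.png',o[:,:,::-1]); to([529,329,300],np.pi)
E
```

```text
clock 4.8 pos [420.9  26.6 286.5] rot [-3.14   0.     1.646] w 32.7 q [-0.58  0.26  0.57  2.04 -0.18  0.89  0.16]
turn [ -0.1  -0.1 -85.7] shift before turn [293.4 130.6 -13.7] after [-108.1  302.4  -13.5]
```

View pics/m1.png

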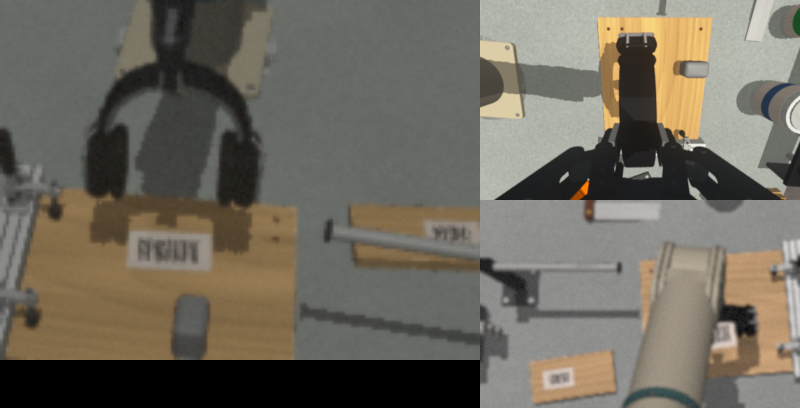

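The defenders are held square and level: in the scene crop the cups are at (106,160) and (238,170), with the gripper at (172,30). The label is now uncovered at (170,250), and the bar's free end is at (328,230).

Emit:
carry_out(
  deltas=[0, 0, -10.7, 0, 0, 0, 1, 0, 0, -10.7, 0, 0, 0, 1, 0, 0, -10.7, 0, 0, 0, 1, 0, 0, -10.7, 0, 0, 0, 1, 0, 0, -10.7, 0, 0, 0, 1, 0, 0, -10.7, 0, 0, 0, 1, 0, 0, -10.7, 0, 0, 0, 1, 0, 0, -10.7, 0, 0, 0, 1, 0, 0, 0, -0.027, 0.026, 0, 1, 0, 0, 0, -0.027, 0.026, 0, 1, 0, 0, 0, -0.027, 0.026, 0, 1, 0, 0, 0, -0.027, 0.026, 0, 1],
)

```text
clock: 6.3
eef_pos: [529.9, 131.0, 285.7]
tool_rot: [-3.141, -0.003, 3.14]
force: [-0.2, 0.0, -1.5]
width: 32.0
gripper_force: 60.7
```

```bash
python3 - <<'E'
from h import *
np.set_printoptions(precision=1,suppress=True)
a,c=shot('wrist'); s,sc=shot('scene','s1.png'); t,d=shot('top','t1.png')
b=cv2.resize(a,None,fx=.75,fy=.75); o=np.zeros((600,800,3),np.uint8); o[:300,:480]=b
o[300:600,:400]=cv2.resize(s[130:280,320:520],None,fx=2,fy=2); o[300:600,400:]=cv2.resize(t[170:245,145:245],None,fx=4,fy=4)
cv2.imwrite('pics/m2.png',o[:,:,::-1]); to([529,329,240],np.pi)
# label in scene: bright
g=(s.min(2)>150); g[:180]=0;g[225:]=0;g[:,:325]=0;g[:,370:]=0
v,u=np.nonzero(g); print(len(u)); 
if len(u): print(cv2.boxPoints(cv2.minAreaRect(np.c_[u,v].astype(np.float32))))
E
```

```text
clock 6.45 pos [529.9 131.9 285.3] rot [-3.1 -0.  -3.1] w 32.3 q [-0.4  0.4  0.2  1.7 -0.1  1.   1.4]
turn [-0.  -0.2  0.1] shift before turn [  0.5 197.1  45.2] after [  0.9 197.1  45.3]
0
```

View pics/m2.png

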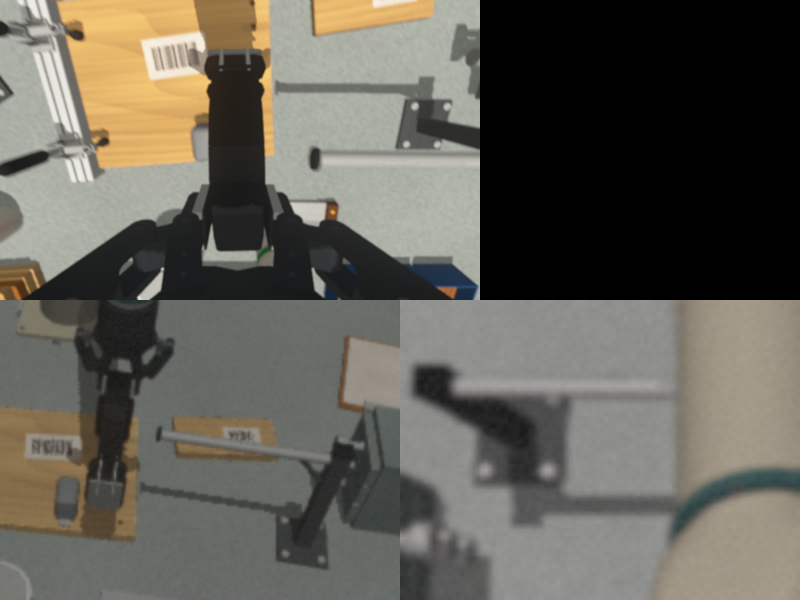

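Wrist view at 0.75×: the cap is at (314,159) and the bar runs level to (480,158). The defenders hang straight, and the label is at (175,55).

```bash
python3 - <<'E'
from h import *
np.set_printoptions(precision=1,suppress=True)
c={k:np.array(v,float) for k,v in ctrl.calibration('wrist').items()}
a=cv2.imread('pics/m2.png')[:300,:480]; f=4/3
for q in[(311,159),(330,159),(430,158.5),(475,158.5)]: print('bar',ray(c,(q[0]*f,q[1]*f),207))
g=(a.min(2)>165).astype(np.uint8); g[:25]=0;g[90:]=0;g[:,:130]=0;g[:,207:]=0
g=cv2.morphologyEx(g,cv2.MORPH_CLOSE,np.ones((7,7),np.uint8))
v,u=np.nonzero(g); bp=cv2.boxPoints(cv2.minAreaRect(np.c_[u,v].astype(np.float32))); print(len(u),bp)
for p in bp: print(ray(c,p*f,18.5))
s=cv2.imread('pics/s1.png'); sc={k:np.array(v,float) for k,v in ctrl.calibration('scene').items()}
g=(s.min(2)>105).astype(np.uint8); g[:190]=0;g[212:]=0;g[:,:326]=0;g[:,364:]=0
g=cv2.morphologyEx(g,cv2.MORPH_CLOSE,np.ones((5,5),np.uint8))
cn=max(cv2.findContours(g,0,1)[0],key=cv2.contourArea)
W=np.array([ray(sc,p[0],18.5)[:2] for p in cn],np.float32); r=cv2.minAreaRect(W); print('scene label',r, cv2.boxPoints(cv2.minAreaRect(cn)))
E
```

```text
bar [529.4 202.9 207. ]
bar [529.4 221.4 207. ]
bar [528.8 318.7 207. ]
bar [528.8 362.5 207. ]
2092 [[140.7  39.8]
 [202.4  30.9]
 [208.2  71.7]
 [146.5  80.5]]
[394.  -21.   18.5]
[381.4  76.5  18.5]
[441.6  83.5  18.5]
[455.3 -18.5  18.5]
scene label ((415.0556640625, 31.56889533996582), (58.25862121582031, 101.51832580566406), 11.00568962097168) [[332. 197.]
 [360. 197.]
 [360. 209.]
 [332. 209.]]
```

Emit:
carry_out(
  deltas=[0, 0, 0, 0, 0, 0.025, 1, 0, 0, 0, 0.001, 0, 0.02, 1, 0, 0, 0, 0, 0.03, 0, 1, 0, 0, 0, 0, 0.04, 0, 1, 0, 0, 0, 0, 0.04, 0, 1, 0, 0, 0, 0, 0.04, 0, 1, 0, 0, 0, 0, 0.03, 0, 1, 0, 0, 0, 0, 0.017, 0, 1, 0, 0, 0, 0, 0, 0.01, 1, 0, 0, 0, 0, 0, 0.008, 1, 0, 0, 0, 0, 0, 0, 1, 0, 0, 0, 0, 0, 0, 1],
)

```text
clock: 7.95
eef_pos: [529.5, 326.5, 224.4]
tool_rot: [-3.141, 0.0, 3.139]
force: [-0.4, -0.1, -2.6]
width: 32.4
gripper_force: 60.8
```

Emit:
carry_out(
  deltas=[0, 0, 0, 0, 0, 0.005, 1, 0, 0, 0, 0, 0, 0, 1, 0, 0, 0, 0, 0, 0, 1],
)

```text
clock: 8.32
eef_pos: [529.1, 327.4, 219.4]
tool_rot: [3.142, 0.0, 3.14]
force: [-0.0, 0.3, -2.7]
width: 32.4
gripper_force: 60.8
```

Emit:
carry_out(
  deltas=[0, 0, 0, 0, 0, 0.002, 1, 0, 0, 0, 0, 0, 0, 1, 0, 0, 0, 0, 0, 0, 1],
)

```text
clock: 8.7
eef_pos: [529.1, 327.5, 217.3]
tool_rot: [3.142, -0.0, 3.14]
force: [-0.8, -0.1, -3.0]
width: 32.6
gripper_force: 60.8
```

Emit:
carry_out(
  deltas=[0, 0, 0, 0, 0, 0.002, 1, 0, 0, 0, 0, 0, 0, 1, 0, 0, 0, 0, 0, 0, 1],
)

```text
clock: 9.07
eef_pos: [529.0, 327.4, 215.3]
tool_rot: [-3.142, -0.0, 3.14]
force: [0.2, -0.6, -2.7]
width: 32.5
gripper_force: 60.8
```

Emit:
carry_out(
  deltas=[0, 0, 0, 0, 0, 0.002, 1, 0, 0, 0, 0, 0, 0, 1, 0, 0, 0, 0, 0, 0, 1],
)

```text
clock: 9.45
eef_pos: [529.1, 327.4, 215.0]
tool_rot: [3.141, 0.001, 3.14]
force: [-2.9, -1.8, 8.5]
width: 32.5
gripper_force: 61.9
```

Emit:
carry_out(
  deltas=[0, 0, 0, 0, 0, -0.001, 0.5, 0, 0, 0, 0, 0, 0, 0, 0, 0, 0, 0, 0, 0, -0.5, 0, 0, 0, 0, 0, 0, -1, 0, 0, 0, 0, 0, 0, -1, 0, 0, 0, 0, 0, 0, -1, 0, 0, 0, 0, 0, 0, -1],
)

```text
clock: 10.32
eef_pos: [529.1, 327.4, 214.3]
tool_rot: [-3.142, -0.0, 3.14]
force: [0.1, -0.0, 0.3]
width: 85.3
gripper_force: 0.0
```

Emit:
carry_out(
  deltas=[0, 0, 0, 0, 0, -0.01, -1, 0, 0, 0, 0, 0, -0.03, -1, 0, 0, 0, 0, 0, -0.04, -1, 0, 0, 0, 0, 0, -0.04, -1, 0, 0, 0, 0, 0, -0.01, -1],
)

```text
clock: 10.95
eef_pos: [530.4, 328.0, 348.1]
tool_rot: [3.138, 0.005, 3.14]
force: [-0.0, -0.1, -0.4]
width: 85.3
gripper_force: 0.0
```

```bash
python3 - <<'E'
from h import *
a,c=shot('wrist'); s,sc=shot('scene','s2.png'); t,d=shot('top','t2.png')
o=np.zeros((600,800,3),np.uint8); o[:300,:400]=cv2.resize(s[130:280,320:520],None,fx=2,fy=2)
o[:250,400:]=cv2.resize(a,(400,250)); o[300:,:800]=cv2.resize(t[180:255,250:450],None,fx=4,fy=4)
cv2.imwrite('pics/m3.png',o[:,:,::-1]); to([440,-345,300],0.47)
E
```

```text
clock 11.1 pos [528.9 327.3 344.3] rot [ 3.141 -0.     3.14 ] w 85.4 q [-0.73  0.5   0.21  1.44 -0.11  1.21  1.07]
turn [ -0.  -0. 153.] shift before turn [  88.1 -672.4   44.2] after [-383.8  559.2   44.3]
```

View pics/m3.png

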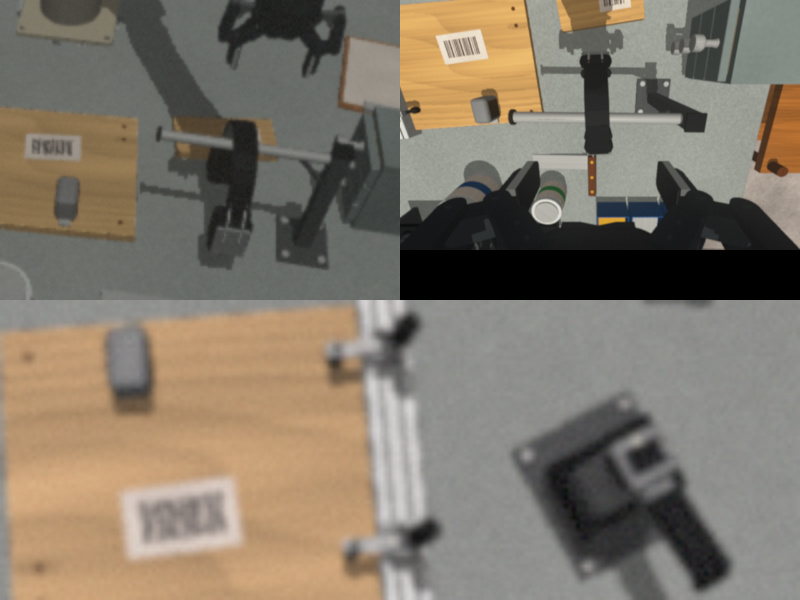

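The defenders hang square over the bar, a cup on either side (scene crop around (232,180)), away from both cap and post, and the fingers are clear. In the top crop the label is at (182,518), and the scanner's rear end is at (645,455).

Emit:
carry_out(
  deltas=[0, 0, 10.5, 0, 0, 0, -1, 0, 0, 10.5, 0, 0, 0, -1, 0, 0, 10.5, 0, 0, 0, -1, 0, 0, 10.5, 0, 0, 0, -1, 0, 0, 10.5, 0, 0, 0, -1, 0, 0, 10.5, 0, 0, 0, -1, 0, 0, 10.5, 0, 0, 0, -1, 0, 0, 10.5, 0, 0, 0, -1, 0, 0, 10.5, 0, 0, 0, -1, 0, 0, 10.5, 0, 0, 0, -1, 0, 0, 10.5, 0, 0, 0, -1, 0, 0, 10.5, 0, 0, 0, -1],
)

```text
clock: 12.6
eef_pos: [528.3, 327.1, 342.4]
tool_rot: [-3.141, 0.003, 0.935]
force: [-0.5, -0.0, -0.3]
width: 85.4
gripper_force: 0.0
```

Emit:
carry_out(
  deltas=[0, 0, 9, 0, 0, 0, -1, 0, 0, 9, 0, 0, 0, -1, 0, 0, 9, 0, 0, 0, -1, 0, 0, 0, -0.029, 0.043, 0.001, -1, 0, 0, 0, -0.029, 0.043, 0.001, -1, 0, 0, 0, -0.029, 0.043, 0.001, -1, 0, 0, 0, -0.029, 0.043, 0.001, -1, 0, 0, 0, -0.029, 0.043, 0.001, -1, 0, 0, 0, -0.029, 0.043, 0.001, -1],
)

```text
clock: 13.72
eef_pos: [489.5, 17.2, 337.0]
tool_rot: [-3.141, 0.002, 0.47]
force: [-0.2, -1.1, -0.0]
width: 85.3
gripper_force: 0.0
```

Emit:
carry_out(
  deltas=[0, 0, 0, -0.029, 0.043, 0.001, -1, 0, 0, 0, -0.029, 0.043, 0.001, -1, 0, 0, 0, -0.029, 0.043, 0.001, -1, 0, 0, 0, -0.029, 0.043, 0.001, -1, 0, 0, 0, -0.029, 0.043, 0.001, -1, 0, 0, 0, -0.029, 0.043, 0.001, -1, 0, 0, 0, -0.029, 0.043, 0.001, -1, 0, 0, 0, 0, 0, 0, -1],
)

```text
clock: 14.72
eef_pos: [442.8, -346.0, 330.0]
tool_rot: [3.141, 0.004, 0.462]
force: [0.0, 0.6, -0.2]
width: 85.5
gripper_force: 0.0
```

```bash
python3 - <<'E'
from h import *
np.set_printoptions(precision=1,suppress=True)
t=cv2.imread('pics/t2.png'); d={k:np.array(v,float) for k,v in ctrl.calibration('top').items()}
g=(t.min(2)>130).astype(np.uint8); m=np.zeros_like(g); m[210:248,272:318]=1; g=cv2.morphologyEx(g*m,cv2.MORPH_CLOSE,np.ones((7,7),np.uint8))
cn=max(cv2.findContours(g,0,1)[0],key=cv2.contourArea)
W=np.array([ray(d,p[0],18.5)[:2] for p in cn],np.float32); print('top label',cv2.minAreaRect(W),len(cn))
to([440,-345,330],0.47); a,c=shot('wrist','w3.png')
E
```

```text
top label ((417.56597900390625, 31.03662872314453), (66.72004699707031, 107.36609649658203), 6.934725284576416) 93
clock 14.72 pos [ 442.8 -346.   330. ] rot [3.1 0.  0.5] w 85.5 q [ 0.1  0.5  0.9  1.6 -0.4  1.2 -0.1]
turn [ 0.   0.2 -0.5] shift before turn [-2.1 -2.2  0. ] after [-2.1 -2.2  0. ]
```

View pics/w3.png

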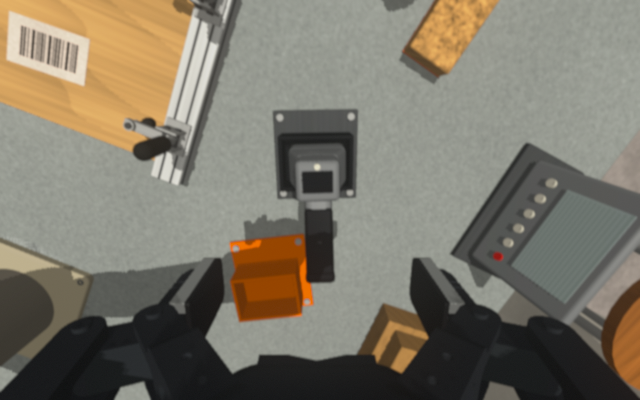

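The wrist view shows the black holster's plate with corners (273,110), (357,110), (357,198) and (275,199). The scanner's rear end is around (318,180), its handle points down to (320,280), and the empty orange lookalike is at (270,278). The label is at (48,48).

```bash
python3 - <<'E'
from h import *
np.set_printoptions(precision=1,suppress=True)
a=cv2.imread('pics/w3.png'); c={k:np.array(v,float) for k,v in ctrl.calibration('wrist').items()}
P=[ray(c,q,4)[:2] for q in[(273,110),(357,110),(357,198),(275,199)]]; print('plate',*P,'c',np.mean(P,0))
Q=[ray(c,q,4)[:2] for q in[(280,117),(350,117),(350,193),(283,193)]]; print('screws',*Q,'c',np.mean(Q,0))
for e in(P,Q):
  x=e[3]-e[0]+e[2]-e[1]; y=e[1]-e[0]+e[2]-e[3]; print('x yaw',np.arctan2(x[1],x[0]),'y-90',np.arctan2(y[1],y[0])-np.pi/2)
# rear end brightness profiles
gr=a.max(2).astype(int); print(gr[180,285:352]); print(gr[155:212,318])
g=(a.min(2)>150).astype(np.uint8); g[100:]=0; g[:,110:]=0
g=cv2.morphologyEx(g,cv2.MORPH_CLOSE,np.ones((9,9),np.uint8)); cn=max(cv2.findContours(g,0,1)[0],key=cv2.contourArea)
print('label',cv2.minAreaRect(np.array([ray(c,p[0],18.5)[:2] for p in cn],np.float32)))
E
```

```text
plate [ 477.5 -257.2] [ 530.7 -363.4] [ 417.2 -425.6] [ 359.4 -314. ] c [ 446.2 -340.1]
screws [ 473.2 -270.1] [ 517.8 -359.1] [ 419.3 -412.3] [ 373.5 -321. ] c [ 446.  -340.6]
x yaw -2.6671579356853945 y-90 -2.6703641106069105
x yaw -2.658254719020501 y-90 -2.676895646716217
[ 32  34  35  35  43  57  66  69  66  65  75  95 111 121 128 125 103  69
  44  38  38  39  38  37  39  38  39  38  38  38  39  39  39  38  38  38
  38  37  38  38  38  40  38  38  38  40  46  76 111 129 133 129 121 108
  91  78  78  79  77  68  53  36  33  33  37  39  43]
[ 82  80  80  81  86  96 110 125 150 186 214 225 225 218 196 155 101  57
  40  38  39  39  39  38  38  38  38  38  38  38  38  40  37  37  38  37
  43  66  97 119 130 131 129 124 115 114 126 142 149 151 151 151 147 134
 105  70  50]
label ((416.1754150390625, 35.31623458862305), (60.48756408691406, 100.95087432861328), 7.654695510864258)
```

```bash
python3 - <<'E'
from h import *
c={k:np.array(v,float) for k,v in ctrl.calibration('wrist').items()}
for q in[(317.2,180.5),(296,180.5),(339,180.5),(317,161),(317,209)]: print(ray(c,q,172).round(1))
to([446,-341,130],0.4745)
E
```

```text
[ 448.8 -341.6  172. ]
[ 439.6 -323.3  172. ]
[ 458.2 -360.5  172. ]
[ 465.6 -333.   172. ]
[ 422.8 -354.4  172. ]
clock 14.78 pos [ 444.3 -343.1  329.8] rot [-3.14e+00  2.00e-03  4.65e-01] w 85.2 q [ 0.06  0.53  0.89  1.65 -0.43  1.18 -0.06]
turn [-0.1  0.1 -0.5] shift before turn [  3.   -0.7 199.8] after [  2.5  -1.1 199.8]
```

Emit:
carry_out(
  deltas=[0, 0, -0.5, 0.003, -0.001, 0.04, -1, 0, 0, 0, 0, 0, 0.05, -1, 0, 0, 0, 0, 0, 0.05, -1, 0, 0, 0, 0, 0, 0.035, -1, 0, 0, 0, 0, 0, 0.015, -1, 0, 0, 0, 0, 0, 0.01, -1, 0, 0, 0, 0, 0, 0, -1, 0, 0, 0, 0, 0, 0, 0, 0, 0, 0, 0, 0, 0, 1, 0, 0, 0, 0, 0, 0, 1, 0, 0, 0, 0, 0, 0, 1, 0, 0, 0, 0, 0, 0, 1],
)

```text
clock: 16.27
eef_pos: [449.2, -340.7, 132.3]
tool_rot: [3.139, -0.001, 0.479]
force: [1.2, -0.6, 5.6]
width: 43.8
gripper_force: 62.4
```

```bash
python3 -c "
from h import *
to([416.5,32.5,300],.13); print(ctrl.read_state()['force'])"
```

```text
clock 16.27 pos [ 449.2 -340.7  132.3] rot [ 3.139e+00 -1.000e-03  4.790e-01] w 43.8 q [ 0.17  0.74  0.69  1.87 -0.67  0.77  0.14]
turn [ 0.2 -0.1 20. ] shift before turn [ 142.9 -345.8 -168.6] after [  15.9 -374.2 -167.7]
[ 1.22657583 -0.62329874  5.6114493 ]
```

Emit:
carry_out(
  deltas=[0, 0, 0, 0, 0, -0.008, 1, 0, 0, 0, 0, 0, -0.015, 1, 0, 0, 0, 0, 0, -0.02, 1, 0, 0, 0, 0, 0, -0.025, 1, 0, 0, 0, 0, 0, -0.03, 1, 0, 0, 0, 0, 0, -0.03, 1, 0, 0, 0, 0, 0, -0.025, 1, 0, 0, 0, 0, 0, -0.015, 1, 0, 0, 0, 0, 0, -0.008, 1, 0, 0, 0, 0, 0, 0, 1],
)

```text
clock: 17.52
eef_pos: [448.2, -339.3, 307.2]
tool_rot: [-3.141, 0.0, 0.479]
force: [0.1, -0.0, -3.5]
width: 43.8
gripper_force: 61.8
```

```bash
python3 -c "
from h import *
to([416.5,32.5,300],.13); print(ctrl.read_state()['force'])"
```

```text
clock 17.52 pos [ 448.2 -339.3  307.2] rot [-3.141  0.     0.479] w 43.8 q [ 0.06  0.55  0.87  1.68 -0.46  1.13 -0.03]
turn [-0.  0. 20.] shift before turn [ 143.1 -344.6    7.3] after [  16.7 -372.8    7.2]
[ 0.08196839 -0.03876196 -3.46711312]
```

Emit:
carry_out(
  deltas=[0, 0, 6, 0, 0, 0, 1, 0, 0, 8, 0, 0, 0, 1, 0, 0, 6, 0, 0, 0, 1, 0, 0, 0, 0.001, -0.02, 0, 1, 0, 0, 0, 0.002, -0.045, 0, 1, 0, 0, 0, 0.002, -0.05, 0, 1, 0, 0, 0, 0.002, -0.05, 0, 1, 0, 0, 0, 0.002, -0.05, 0, 1, 0, 0, 0, 0.002, -0.05, 0, 1, 0, 0, 0, 0.002, -0.05, 0, 1, 0, 0, 0, 0.003, -0.04, 0, 1, 0, 0, 0, 0.001, -0.018, 0, 1],
)

```text
clock: 19.02
eef_pos: [416.0, 35.4, 306.4]
tool_rot: [-3.141, 0.002, 0.133]
force: [-1.0, -0.4, -2.8]
width: 44.0
gripper_force: 62.2
```

Emit:
carry_out(
  deltas=[0, 0, 0, 0, 0, 0.015, 1, 0, 0, 0, 0, 0, 0.025, 1, 0, 0, 0, 0, 0, 0.015, 1, 0, 0, 0, 0, 0, 0, 1, 0, 0, 0, 0, 0, 0, 1],
)

```text
clock: 19.65
eef_pos: [417.4, 31.9, 252.7]
tool_rot: [3.141, -0.001, 0.128]
force: [0.2, -0.1, -2.4]
width: 43.5
gripper_force: 62.4
```

```bash
python3 - <<'E'
from h import *
np.set_printoptions(precision=1,suppress=True)
to([416.5,32.5,163],.13)
a,c=shot('wrist','w4.png'); s,sc=shot('scene','s4.png')
L=np.array([416.5,32.5,18.5]); th=.13; ex=np.array([np.cos(th),np.sin(th),0]); ey=np.array([-np.sin(th),np.cos(th),0])
P=[L+i*30*ex+j*50*ey for i,j in((-1,-1),(-1,1),(1,1),(1,-1))]
cv2.polylines(a:=a.copy(),[np.array([proj(c,p) for p in P]).round().astype(int)],True,(255,0,0),1)
s=cv2.resize(s[120:240,280:440],None,fx=5,fy=5)[:,:,:]
pp=np.array([(proj(sc,p)-[280,120])*5 for p in P]).round().astype(int); s=s.copy(); cv2.polylines(s,[pp],True,(255,0,0),1)
o=np.zeros((600,800,3),np.uint8); o[:400,:480]=cv2.resize(s[:,:],(533,400))[:,:480]; o[:400,480:]=a[:,160:480]; 
cv2.imwrite('pics/m4.png',o[:400,:,::-1])
E
```

```text
clock 19.65 pos [417.4  31.9 252.7] rot [ 3.1 -0.   0.1] w 43.5 q [-0.9  0.5  1.1  2.1 -0.5  0.9 -0.9]
turn [ 0.  -0.  -0.1] shift before turn [-0.9 -0.7 89.7] after [-0.8 -0.7 89.7]
```

View pics/m4.png

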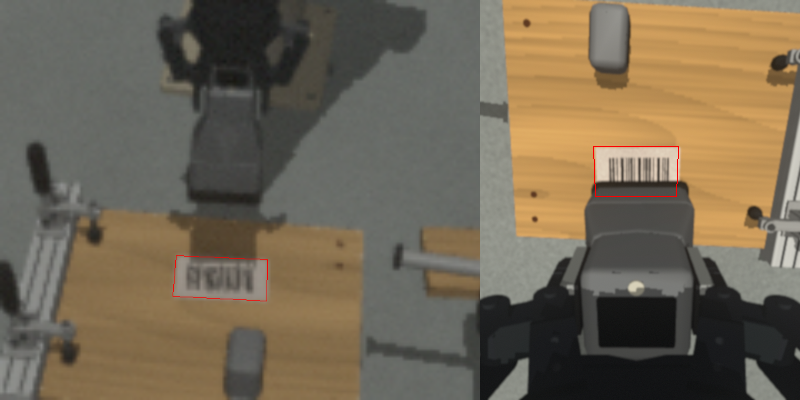

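The red box (label estimate) sits on the label in both views, at (220,278) in the scene crop and (636,170) in the wrist crop. The scanner hangs upright with its nose parallel to the label. Next I'll check the grip offset of the nose.

```bash
python3 - <<'E'
from h import *
np.set_printoptions(precision=1,suppress=True)
a=cv2.imread('pics/w4.png'); c={k:np.array(v,float) for k,v in ctrl.calibration('wrist').items()}
st=ctrl.read_state(); R=Rn.from_euler('xyz',st['tool_rot'])
for dz in(102.3,44.3): 
  for y in(-37,37): print(dz,y,proj(c,st['eef_pos']+R.apply([25,y,dz])))
g=a.max(2); print(g[170:215,272].tolist(),g[170:215,316].tolist(),g[195,255:290].tolist(),g[195,355:385].tolist())
E
```

```text
102.3 -37 [268.4 171.6]
102.3 37 [363.1 171.5]
44.3 -37 [254.6 190.3]
44.3 37 [376.6 190.2]
[191, 189, 188, 187, 185, 184, 183, 184, 186, 189, 193, 194, 194, 184, 164, 139, 120, 103, 86, 70, 66, 68, 71, 77, 85, 88, 85, 79, 78, 79, 83, 87, 93, 91, 84, 79, 79, 78, 79, 78, 78, 78, 79, 79, 79] [216, 216, 215, 215, 217, 219, 220, 221, 220, 209, 174, 119, 68, 46, 45, 47, 52, 64, 72, 77, 77, 77, 77, 78, 79, 80, 79, 79, 80, 81, 84, 88, 90, 84, 80, 76, 76, 76, 76, 76, 76, 75, 75, 76, 76] [195, 194, 195, 194, 194, 193, 194, 194, 194, 192, 193, 193, 192, 193, 191, 172, 130, 88, 75, 77, 79, 80, 80, 81, 79, 81, 80, 80, 79, 80, 79, 80, 80, 80, 80] [81, 80, 80, 80, 82, 81, 81, 81, 81, 79, 79, 75, 81, 121, 170, 188, 189, 188, 189, 189, 188, 187, 187, 185, 185, 186, 186, 186, 185, 185]
```

Emit:
carry_out(
  deltas=[0, 0, 0, -0.0005, -0.0005, 0.02, 1, 0, 0, 0, 0, 0, 0.025, 1, 0, 0, 0, 0, 0, 0.02, 1, 0, 0, 0, 0, 0, 0.01, 1, 0, 0, 0, 0, 0, 0, 1, 0, 0, 0, 0, 0, 0, 1],
)

```text
clock: 20.5
eef_pos: [417.1, 33.0, 178.0]
tool_rot: [3.142, -0.001, 0.13]
force: [0.3, 0.0, -1.9]
width: 43.5
gripper_force: 62.3
```

```bash
python3 - <<'E'
from h import *
np.set_printoptions(precision=1,suppress=True)
s=cv2.imread('pics/s4.png'); sc={k:np.array(v,float) for k,v in ctrl.calibration('scene').items()}
e0=np.array([417.4,31.9,252.7]); R=Rn.from_euler('xyz',[np.pi,0,.128])
for x in(25,20): print(x,[proj(sc,e0+R.apply([x,y,102.3])) for y in(-37,0,37)])
a,c=shot('scene'); st=ctrl.read_state(); R=Rn.from_euler('xyz',st['tool_rot']); print(st['eef_pos'],st['force'])
print('now',[proj(sc,st['eef_pos']+R.apply([25,y,102.3])) for y in(-37,0,37)])
print('s4 cols'); 
for u in(340,347,354): print(u,s[168:190,u].max(1).tolist())
print('s4 row 174',s[174,330:365].max(1).tolist())
print('now')
for u in(342,349): print(u,a[180:208,u].max(1).tolist())
E
```

```text
25 [array([358. , 183.1]), array([346.9, 182.6]), array([335.7, 182.1])]
20 [array([358.1, 182. ]), array([346.9, 181.5]), array([335.8, 181. ])]
[417.  33. 178.] [ 0.1  0.2 -3.2]
now [array([357.3, 198.3]), array([346.6, 197.8]), array([335.9, 197.3])]
s4 cols
340 [75, 70, 71, 70, 71, 69, 71, 68, 67, 42, 41, 34, 46, 66, 66, 66, 69, 83, 87, 86, 82, 82]
347 [73, 74, 70, 69, 70, 68, 69, 70, 64, 56, 41, 38, 38, 64, 67, 66, 66, 63, 88, 81, 85, 86]
354 [67, 76, 69, 66, 70, 66, 67, 66, 67, 60, 41, 34, 34, 50, 67, 65, 67, 73, 81, 84, 81, 88]
s4 row 174 [108, 105, 105, 107, 101, 76, 50, 61, 68, 70, 71, 67, 69, 69, 70, 67, 67, 69, 66, 68, 67, 67, 65, 67, 67, 67, 70, 63, 55, 65, 65, 70, 102, 109, 108]
now
342 [69, 69, 68, 70, 67, 79, 74, 73, 69, 70, 67, 71, 66, 38, 35, 48, 76, 92, 93, 89, 66, 56, 48, 57, 77, 93, 102, 129]
349 [71, 67, 71, 64, 66, 75, 70, 70, 69, 70, 70, 68, 63, 43, 43, 39, 59, 85, 97, 94, 74, 71, 73, 84, 110, 95, 103, 138]
```

The nose sits about 5–6 mm toward the robot from the TCP, so I'll correct for that and go down to the final height.

Emit:
carry_out(
  deltas=[0, 0, 0, 0.0025, -0.0005, 0.006, 1, 0, 0, 0, 0.003, -0.0005, 0.008, 1, 0, 0, 0, 0, 0, 0.003, 1, 0, 0, 0, 0, 0, 0, 1, 0, 0, 0, 0, 0, 0, 1, 0, 0, 0, 0, 0, 0, 1, 0, 0, 0, 0, 0, 0, 1],
)

```text
clock: 21.42
eef_pos: [421.8, 34.8, 160.4]
tool_rot: [-3.141, -0.0, 0.13]
force: [0.3, 0.2, -1.1]
width: 43.2
gripper_force: 62.3
```

```bash
python3 - <<'E'
from h import *
np.set_printoptions(precision=1,suppress=True)
to([421.5,33.5,161],.13); a,c=shot('wrist','w5.png'); g=a.max(2)
k=[proj(c,[416.5+(i*30*np.cos(.13)),32.5+i*30*np.sin(.13),18.5]) for i in(-1,0,1)]; print(k)
st=ctrl.read_state(); R=Rn.from_euler('xyz',st['tool_rot'])
print([proj(c,st['eef_pos']+R.apply([x,0,102.3])) for x in(20,25)],g[110:215,316].tolist())
s,sc=shot('scene'); t=cv2.imread('pics/s2.png'); m=cv2.absdiff(s[:,:,::-1].copy(),t)[170:270,405:470].max(2); print('defenders change px',(m>40).sum(), st['force'],np.abs(st['qd']).max())
E
```

```text
clock 21.43 pos [421.8  34.8 160.4] rot [-3.1 -0.   0.1] w 43.2 q [-0.7  0.6  0.9  2.2 -0.8  0.7 -0.8]
turn [-0. -0. -0.] shift before turn [-0.4  1.3 -0.6] after [-0.4  1.3 -0.6]
[array([317.7, 226. ]), array([317.7, 195.7]), array([317.6, 163.6])]
[array([315.8, 177.9]), array([315.8, 171.6])] [190, 190, 191, 193, 195, 196, 197, 197, 195, 196, 197, 201, 205, 204, 200, 196, 191, 189, 188, 186, 187, 189, 190, 193, 194, 195, 196, 196, 197, 197, 196, 197, 199, 200, 202, 204, 205, 206, 207, 208, 207, 205, 203, 202, 201, 201, 200, 200, 199, 197, 196, 197, 199, 202, 206, 212, 215, 215, 211, 210, 210, 211, 212, 212, 213, 212, 209, 195, 172, 146, 117, 81, 54, 45, 46, 48, 52, 63, 72, 75, 76, 76, 76, 77, 78, 78, 78, 77, 78, 79, 81, 86, 87, 83, 77, 74, 75, 74, 74, 74, 74, 74, 74, 74, 74]
defenders change px 383 [ 0.4  0.3 -3.4] 0.0013934665188161327
```

```bash
python3 - <<'E'
from h import *
s,_=shot('scene'); t=cv2.imread('pics/s2.png')
for im in(s,t):
  g=im.max(2)[188:262,418:452]<50; v,u=np.nonzero(g); print(len(u),u.mean(),v.mean())
st=ctrl.read_state(); print(st['clock'],st['eef_pos'],st['force'])
ctrl.finish_job()
E
```

```text
915 18.589071038251365 29.730054644808742
918 18.550108932461875 29.392156862745097
21.575 [421.73057205  34.81836568 160.34461238] [-0.41338099  0.14622799 -3.72397043]
the job is handed in; nothing more can be done
```

The ear defenders hang over the free bar. The gripper holds the scanner nose down and still, about 4 cm above the middle of the panel's label, and I handed the job in at 21.6 s; centring is good to a few millimetres.

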